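# Load a rod into the bench collet holder and set its nut a quarter turn off tight

## Task

Take the slim round steel rod out of the parts bin and drop it through the open knurled nut of the bench collet holder until it stands on the bottom of the bore. Then screw the knurled nut down (clockwise seen from above) until it bottoms out, back it off a quarter turn so that the rod can still slide, and finish while still gripping the nut there: do not let go of it. Leave everything else in the bin and on the bench where it is.

Things in the scene. Friction and masses are not known exactly. Their poses are not given: they have to be found in the camera images.
- rod: Slim plain round steel rod, 16 mm diameter, 80 mm long, 0.1 kg, both ends chamfered; stands on end in the bin. Origin at the centre of its lower end, z along the rod (up).
- bin: Open grey plastic parts bin, fixed, 160 x 160 mm outside, walls 35 mm high and 4 mm thick, floor 4 mm thick. Four parts stand in it, one near each corner, about 80 mm apart centre to centre, in any order. Origin at the centre of its underside.
- square_bar: Square steel bar standing in the bin, 18 x 18 mm, 65 mm tall; not wanted. Origin at the centre of its lower end.
- thick_plug: Thick round steel plug standing in the bin, 26 mm diameter, 48 mm tall; not wanted. Origin at the centre of its lower end.
- bushing: Flanged brass bush standing in the bin, 26 mm diameter, 17 mm tall; not wanted. Origin at the centre of its underside.
- holder: Bench collet holder, fixed: foot plate 90 x 90 x 8 mm, round aluminium body 44 mm diameter with its shoulder 40 mm above the bench, above that a threaded neck carrying the nut. A blind upright bore, 19.6 mm diameter, runs down the axis through nut and neck; floor 18 mm above the bench (seated rod's top at 98 mm). Origin on the bore axis at bench level.
- collet_nut: Knurled round steel nut on the holder's neck, 40 mm diameter, 26 mm tall, hole 19.6 mm right through. Origin at the centre of its underside, which is 40 mm above the bench when bottomed on the shoulder and rises 12 mm per whole turn; it cannot come off. A small dark pip on its top face points along the holder's -x when bottomed. Turns easily (0.06 N m), stays where it is left.
- nut_mid (a point): Point on the axis of the knurled nut, 16 mm above its underside: a good height to grip it across its diameter (the shoulder, 2 mm wider than the nut all round, lies below).
- nut_turn (a joint): Rotation of the knurled nut in rad: 0 = bottomed out (hard stop), grows as it is unscrewed (counterclockwise seen from above); starts between 1.95 and 2.9, so it needs more than one grip; a quarter turn off bottom is 1.57.
- cutters: Side cutters with red grips, 118 mm, lying on the bench between robot and holder; leave alone. Origin at the centre of the underside.
- screwdriver: Small yellow screwdriver, 146 mm, lying on the bench beyond the bin; leave alone. Origin at the centre of the underside.
- dock: Flat black dock box with ports, 63 x 130 x 24 mm, lying on the bench to the left of the bin; leave alone. Origin at the centre of the underside.

How it is judged:
On the way, in this order (a step that is already met when the one before it is completed fails the run):
1. the rod stands on the bottom of the holder's bore, with the nut still open (z of rod in the frame of holder between 0.014 and 0.0215 m and horizontal distance between rod and holder below 0.005 m and angle between rod's own z axis and vertical below 0.1 rad and value of joint nut_turn above 1 rad), for 0.2 s.
2. the nut is screwed down until it bottoms out (value of joint nut_turn below 0.1 rad), for 0.1 s.
At the end, for the whole second after the job is handed in: The rod stands on the bottom of the bore (within 3.5 mm of the floor, 5 mm of the axis, upright within 0.1 rad); the nut, having been bottomed out (within 0.1 rad of its stop), is backed off 1.57 rad, give or take 0.26, at rest, and the fingers still grip it with more than 2 N (z of rod in the frame of holder between 0.014 and 0.0215 m and horizontal distance between rod and holder below 0.005 m and angle between rod's own z axis and vertical below 0.1 rad and value of joint nut_turn between 1.31 and 1.83 rad and velocity of joint nut_turn between -0.1 and 0.1 rad/s and contact force between the fingers and collet_nut above 2 N); the arm keeps its last pose, push and grip.
It fails at once if another part in the bin or a thing on the bench is shifted by more than 40 mm (distance of any of square_bar, thick_plug, bushing, cutters, screwdriver, dock from where it was at the start of the episode above 0.04 m).
It also fails if it takes over 64 s, if anything falls off the work surface, if the arm or the gripper's body presses on something with over 40 N, if the wrist force passes 120 N, or if a joint passes its speed limit or range.

## Robot

A 7-joint arm with a two-finger parallel gripper is mounted at the origin on a cart in front of the work surface, level with it; the furniture and walls round the work are solid. World frame = base frame: x ahead of the robot, y to its left, z up, the work surface at z = 0. Lengths are in m, angles in rad, forces in N, time in s.
With the tool pointing down it reaches from about 0.4 to 0.85 m from the base axis. Payload 10.4 kg.
Tool frame: the origin (TCP) lies on the centre line of the jaws, within the pads' length; the fingertips stand 14 mm ahead of it and the grasp point (between the pads) lies 5 mm behind it (manip.tip_reach is the distance from the TCP to the fingertips, in m); z points along the fingers, y is the line along which they close (so a half turn about z gives the same grasp; the last joint's range is limited). The gripper opens to 85 mm and grips with 20 to 120 N. Pads are 22 mm wide; open, the fingers measure 114 mm over their backs; the gripper's body (76 mm by 85 mm) begins 54 mm behind the grasp point. The pads swing forward as they close: fully open they stand 13 mm farther back than shut.
Start: joints at [-0.023, 0.332, -0.065, 1.46, 0.022, 1.35, -0.088], TCP at [0.625, 0, 0.207] pointing down, gripper open.
Joint ranges: [-2.6, 2.6], [-0.5, 2.12], [-1.47, 1.34], [0.16, 2.42], [-1.27, 4.41], [0.06, 2.06], [-2.6, 2.6]. Speed limits (rad/s): [2.22, 2.22, 2.79, 2.79, 3.14, 3.14, 3.14].

## Interface

Orientations are given as a unit quaternion [x, y, z, w].
In Python, from workcell import manip gives the robot as it stands.
- The arm moves only by the shell command python3 -m pendant 'ROWS' [FORCE]. ROWS is JSON, a list of rows, each a list of 7 numbers: the shift along the tool's x, y, z in units of 50 mm (1.0 is 50 mm), then the turn, a rotation vector about the tool's x, y, z in units of 8 degrees (1.0 is 8 degrees), then the opening, from -1 (shut) to 1 (fully open), so that 0 is half open. In form: [[dx, dy, dz, ax, ay, az, jaw], ...]. A call has exactly 10 rows; each row is the pose to reach, as a shift and turn from the pose commanded when the call began, along the tool's axes at that moment; what a row does not reach only later rows make up. A row lasts 1/8 s, in which the tool goes at most 62.5 mm and 10.7 degrees, less where a joint would pass 70% of its speed; a pose out of reach is approached as far as the arm can. A call with a gripper value outside its range is refused whole. The fingers move at their own pace and stop on an object; FORCE is the grip in N (left out, the last holds). Time passes only in rows, so rows that repeat a pose let the fingers close, or fill a call up. It gives the time, the measured TCP pose, the force, the opening and the grip force at its end, in the units of the state.
- manip.get_obs(): the state, without advancing time (a new reading comes with each control period).
- manip.camera(name): name is "scene" or "side" or "wrist"; returns (picture, depth): 480x640x3 uint8, red, green, blue; 480x640 float32, m along the optical axis (not along the pixel's ray), 0 where there is no reading.
- manip.get_calibration(name): a dict with "fx", "fy", "cx", "cy" (pixels), "xyz" and "orientation" of the camera in the world. Camera axes: x right, y up, looking along -z (the intrinsics and any distortion apply to the point x, -y, -z); pixel columns grow to the right and rows downward; lengths in m; the calibration is good to about 2 mm. The wrist camera is an equidistant fisheye: a pixel r from the principal point sees the ray r / f radians off the axis. A picture is of the moment at which its call begins: read the wrist's pose just before it. get_calibration takes no time and is no camera call; for the wrist camera it gives the pose at the moment of the call.
- manip.hand_in(): hands the job in; it is judged then, once.
Trained networks look in the newest picture that a camera, given by its name, has taken for a name from the list of things; names that differ only in an ending like _2 or _b are one class to them, and where a whole thing is asked for, a point or a joint stands for the part that bears it (a point fixed in the world has none). Each returns a list of dicts, best first, with "p" (0 to 1); they miss things now and then, are a little off and sometimes report something else, mostly with a low value. They report only what shows in the picture. A call takes as long as a camera call.
- manip.find_in(thing, camera): "box" ([left, top, right, bottom] in pixels, round what is visible of it).
- manip.trace(thing, camera): "pixels" (480x640 bool, what is visible of it) and "box" ([left, top, right, bottom] in pixels, round what is visible of it).
- manip.tip_of(thing, camera): "pixel" ([column, row] in pixels: a listed point, or the origin of a listed thing).
The state is a dict: "clock": time; "joint_pos": joint angles; "joint_velocities": joint speeds; "tau": joint torques, N m; "position": TCP position; "ee_rot": TCP orientation; "ft_force": force on the tool from outside, world axes, zero at the start; "torque": the same for the moment, N m; "grip_width": opening from 0.0 (shut) to 1.0 (fully open); "grasp_force": force on a finger pad.
Only numpy, scipy, OpenCV 4.12 (cv2) and the standard library are available. Lean on these libraries where they do the work, as an engineer would, in place of code of your own. Each camera call takes 0.05 s, during which the arm holds its last target. There are 200 camera calls.

## Working session

There is one attempt and no reset: what is moved stays moved. The work goes in short steps, Python scripts to look and compute and a shell command to move; the robot and the scene stay as the last step left them, time stands still between calls to the robot, and variables do not carry over. Pictures are saved under pics/ and viewed, at most 10 in all, crops included, and the job is handed in when it is done.

```bash
mkdir -p pics
cat > h.py <<'E'
import numpy as np, cv2
from scipy.spatial.transform import Rotation as R
from workcell import manip
def cloud(d,c):
    v,u=np.mgrid[0:480,0:640]
    P=np.stack([(u-c['cx'])/c['fx']*d,-(v-c['cy'])/c['fy']*d,-d],-1)
    W=P@R.from_quat(c['orientation']).as_matrix().T+np.array(c['xyz'])
    W[d<=0]=np.nan
    return W
E
python3 - <<'E'
from h import *
print({k:np.round(v,3).tolist() for k,v in manip.get_obs().items()})
for cam in ['scene','side']:
    im,d=manip.camera(cam); c=manip.get_calibration(cam); print(c)
    cv2.imwrite(f'pics/{cam}0.png',im[...,::-1]); W=cloud(d,c); np.savez(f'{cam}0.npz',W=W,im=im)
    for t in ['rod','bin','square_bar','thick_plug','bushing','holder','collet_nut','cutters','dock']:
        r=manip.trace(t,cam)
        for q in r[:2]:
            w=W[q['pixels']]; w=w[~np.isnan(w[:,0])]
            if len(w)==0: continue
            top=w[w[:,2]>np.percentile(w[:,2],98)-.006]
            print(cam,t,round(q['p'],2),np.round(q['box']).tolist(),'med',np.median(w,0).round(3),'top',np.r_[top.min(0),top.max(0)].round(3))
E
```

```text
{'clock': 0.0, 'joint_pos': [-0.023, 0.333, -0.065, 1.461, 0.022, 1.35, -0.089], 'joint_velocities': [-0.0, 0.001, -0.002, -0.001, -0.002, -0.0, -0.002], 'tau': [0.0, -62.545, 0.05, -39.161, 0.016, 0.01, -0.0], 'position': [0.625, 0.0, 0.206], 'ee_rot': [0.707, 0.707, -0.001, -0.0], 'ft_force': [0.743, 0.223, -0.894], 'torque': [0.038, 0.057, 0.027], 'grasp_force': 0.0, 'grip_width': 0.999}
{'fx': 552.6590886324091, 'fy': 552.6590886324091, 'cx': 316.7085835662901, 'cy': 235.61282711317162, 'xyz': array([ 0.06669157, -0.41482508,  0.64252405]), 'orientation': array([ 0.44510499, -0.14315743, -0.2753635 ,  0.83997764])}
scene rod 0.69 [290.0, 260.0, 300.0, 302.0] med [0.471 0.2   0.052] top [0.466 0.196 0.079 0.481 0.211 0.086]
scene bin 0.62 [242.0, 235.0, 363.0, 322.0] med [0.511 0.238 0.009] top [0.428 0.163 0.03  0.597 0.33  0.055]
scene bin 0.27 [334.0, 215.0, 356.0, 234.0] med [0.682 0.337 0.011] top [0.676 0.301 0.009 0.691 0.374 0.017]
scene square_bar 0.57 [301.0, 230.0, 316.0, 262.0] med [0.551 0.28  0.043] top [0.546 0.277 0.065 0.563 0.295 0.072]
scene thick_plug 0.88 [262
[... 1773 characters left out ...]
049 0.474 0.3   0.055]
side holder 0.88 [342.0, 194.0, 392.0, 232.0] med [0.506 0.05  0.014] top [0.496 0.018 0.066 0.531 0.058 0.074]
side holder 0.59 [177.0, 294.0, 252.0, 349.0] med [0.599 0.547 0.024] top [0.541 0.491 0.021 0.679 0.581 0.028]
side collet_nut 0.8 [362.0, 194.0, 372.0, 212.0] med [0.512 0.046 0.064] top [0.497 0.018 0.067 0.534 0.058 0.074]
side cutters 0.71 [405.0, 222.0, 422.0, 246.0] med [0.382 0.042 0.009] top [ 0.373 -0.012  0.007  0.401  0.105  0.014]
side dock 0.82 [177.0, 294.0, 251.0, 350.0] med [0.598 0.547 0.024] top [0.541 0.491 0.021 0.677 0.581 0.028]
side dock 0.63 [342.0, 194.0, 392.0, 232.0] med [0.506 0.049 0.014] top [0.466 0.019 0.066 0.53  0.203 0.085]
```

Run:
```python
from h import *
from scipy.optimize import least_squares
print('tip',manip.tip_reach)
for n in ['scene','side']:
    z=np.load(n+'0.npz'); W=z['W'].reshape(-1,3)
    for nm,c,rad,zl,zh in [('nut',(.516,.034),.03,.064,.076),('rod',(.472,.205),.02,.078,.09)]:
        m=(np.hypot(W[:,0]-c[0],W[:,1]-c[1])<rad)&(W[:,2]>zl)&(W[:,2]<zh); p=W[m]
        h=cv2.convexHull((p[:,:2]*1e4).astype(np.float32))
        cc,r=cv2.minEnclosingCircle(h); bb=(p.min(0)+p.max(0))/2
        print(n,nm,len(p),'z',np.percentile(p[:,2],[5,50,95]).round(4),'mec',np.array(cc)/1e4,r/1e4,'bb',bb.round(4))
a=np.load('scene0.npz')['im'][170:420,200:450]; b=np.load('side0.npz')['im'][160:310,280:430]
o=np.hstack([cv2.resize(a,(400,400)),cv2.resize(b,(400,400))])
cv2.imwrite('pics/a.png',o[...,::-1])
```

```text
tip 0.014
scene nut 333 z [0.0648 0.0704 0.0726] mec [0.5165584  0.03254646] 0.020386170959472656 bb [0.5166 0.0327 0.0692]
scene rod 68 z [0.0785 0.0834 0.0856] mec [0.47395562 0.20384553] 0.008831027984619141 bb [0.4736 0.2034 0.0822]
side nut 108 z [0.0649 0.07   0.0731] mec [0.51405513 0.03775714] 0.021019906616210938 bb [0.515  0.0381 0.0692]
side rod 37 z [0.0787 0.083  0.0856] mec [0.47243926 0.20745693] 0.009243937683105469 bb [0.4718 0.2065 0.082 ]
```

View pics/a.png

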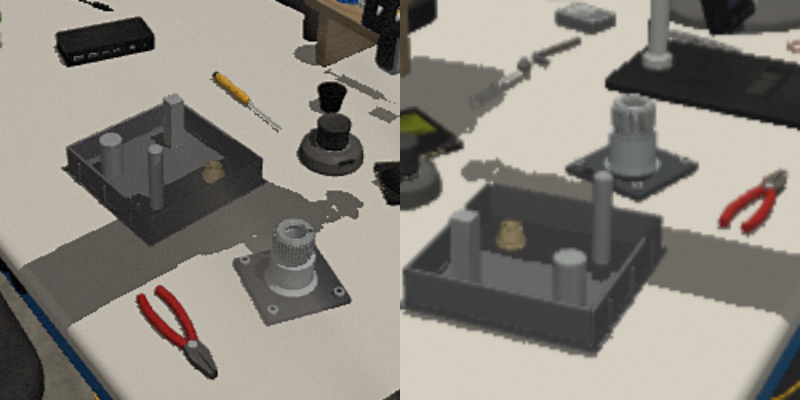

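```bash
python3 -m pendant '[[0.3,-0.8,0.2,0,0,0,1],[0.6,-1.8,0.5,0,0,0,1],[0.7,-2.2,0.8,0,0,0,1],[0.7,-2.2,0.8,0,0,0,1],[0.7,-2.2,0.8,0,0,0,1],[0.7,-2.2,0.8,0,0,0,1],[0.7,-2.2,0.8,0,0,0,1],[0.7,-2.2,0.8,0,0,0,1],[0.7,-2.2,0.8,0,0,0,1],[0.7,-2.2,0.8,0,0,0,1]]'
cat >> h.py <<'E'
def wcloud(d,c):
    v,u=np.mgrid[0:480,0:640]; x=(u-c['cx'])/c['fx']; y=(v-c['cy'])/c['fy']
    th=np.hypot(x,y)+1e-9; s=np.tan(th)/th
    P=np.stack([x*s*d,-y*s*d,-d],-1)
    W=P@R.from_quat(c['orientation']).as_matrix().T+np.array(c['xyz']); W[(d<=0)|(th>1.4)]=np.nan
    return W
def wsnap(name):
    c=manip.get_calibration('wrist'); im,d=manip.camera('wrist')
    W=wcloud(d,c); cv2.imwrite(f'pics/{name}.png',im[...,::-1]); np.savez(name+'.npz',W=W,im=im); return im,W,c
def hull(W,c,rad,zl,zh):
    W=W.reshape(-1,3); m=(np.hypot(W[:,0]-c[0],W[:,1]-c[1])<rad)&(W[:,2]>zl)&(W[:,2]<zh); p=W[m]
    if len(p)<5: return 'none'
    cc,r=cv2.minEnclosingCircle((p[:,:2]*1e4).astype(np.float32))
    bb=(np.percentile(p,1,0)+np.percentile(p,99,0))/2
    return len(p),p[:,2].min().round(4),np.percentile(p[:,2],[50,95]).round(4),'mec',np.round(np.array(cc)/1e4,4),round(r/1e4,4),'bb',bb.round(4)
E
python3 - <<'E'
from h import *
o=manip.get_obs();print(o['clock'],o['position'],o['joint_pos'],o['ee_rot'])
im,W,c=wsnap('w1');print(c)
print(hull(W,(.5155,.035),.03,.064,.078)); print(hull(W,(.473,.205),.025,.075,.09))
for t in ['collet_nut','nut_mid','rod','holder']:
    print(t,[(round(q['p'],2),q['pixel']) for q in manip.tip_of(t,'wrist')[:2]])
E
```

```text
clock: 2.25
position: [0.515, 0.035, 0.1665]
ee_rot: [0.707, 0.707, 0.0, 0.0]
ft_force: [0.6, -0.4, -0.3]
grip_width: 0.999
grasp_force: 0.0
2.25 [0.51503625 0.03503141 0.16653268] [-0.05698359  0.12594039 -0.10728848  1.79659032  0.01429103  1.21974629
 -0.168304  ] [7.07093118e-01 7.07120443e-01 3.56525892e-05 6.22280733e-06]
{'fx': 371.64829954431775, 'fy': 371.64829954431775, 'cx': 325.39450923713133, 'cy': 245.3066662465752, 'xyz': array([0.51449074, 0.10338855, 0.33459857]), 'orientation': array([-1.36767472e-01,  3.32195680e-04,  5.50664997e-04,  9.90602970e-01])}
(1625, np.float64(0.064), array([0.0711, 0.0727]), 'mec', array([0.5169, 0.0331]), 0.0203, 'bb', array([0.5171, 0.0335, 0.0692]))
(353, np.float64(0.0752), array([0.084 , 0.0858]), 'mec', array([0.4735, 0.2036]), 0.0082, 'bb', array([0.4736, 0.2015, 0.0809]))
collet_nut [(0.77, [326.1, 229.4]), (0.45, [328.6, 237.2])]
nut_mid [(0.69, [329.6, 234.6])]
rod [(0.63, [278.9, 32.3])]
holder [(0.96, [326.6, 218.7])]
```

View pics/w1.png

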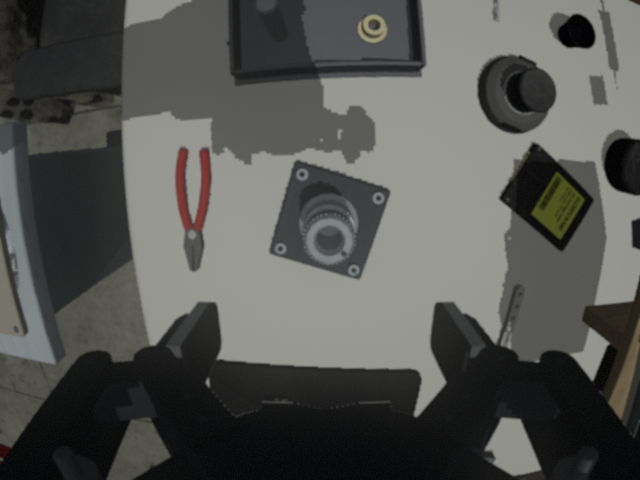

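```bash
python3 -m pendant '[[1.2,-0.3,0,0,0,0,0],[2.4,-0.6,0,0,0,0,0],[3.37,-0.83,0,0,0,0,0],[3.37,-0.83,0,0,0,0,0],[3.37,-0.83,0.5,0,0,0,0],[3.37,-0.83,1.0,0,0,0,0],[3.37,-0.83,1.5,0,0,0,0],[3.37,-0.83,1.93,0,0,0,0],[3.37,-0.83,1.93,0,0,0,0],[3.37,-0.83,1.93,0,0,0,0]]' 40
python3 - <<'E'
from h import *
im,W,c=wsnap('w2')
print(hull(W,(.4735,.2036),.015,.075,.09))
E
```

```text
clock: 3.75
position: [0.4742, 0.2033, 0.0709]
ee_rot: [0.707, 0.707, 0.0, 0.0]
ft_force: [-0.5, -0.2, 0.4]
grip_width: 0.499
grasp_force: 0.0
(1036, np.float64(0.075), array([0.0843, 0.0855]), 'mec', array([0.4735, 0.2046]), 0.0083, 'bb', array([0.4738, 0.2049, 0.0807]))
```

View pics/w2.png

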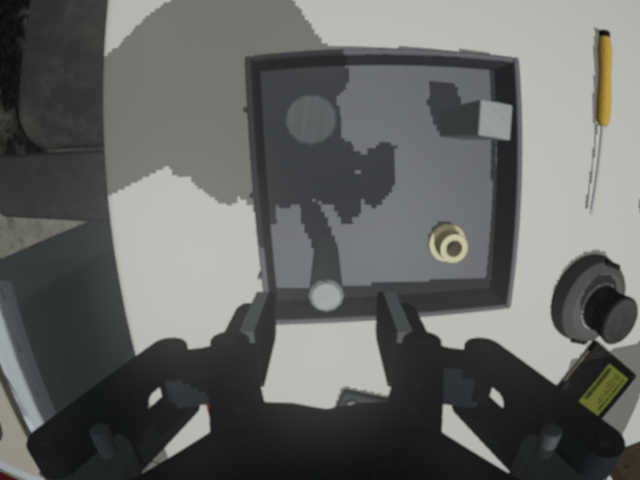

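```bash
python3 -m pendant '[[0.03,0,0,0,0,0,-1],[0.03,0,0,0,0,0,-1],[0.03,0,0,0,0,0,-1],[0.03,0,0,0,0,0,-1],[0.03,0,0,0,0,0,-1],[0.03,0,0,0,0,0,-1],[0.03,0,-0.3,0,0,0,-1],[0.03,0,-0.8,0,0,0,-1],[0.03,0,-1.4,0,0,0,-1],[0.03,0,-1.9,0,0,0,-1]]' 40
```

```text
clock: 5.05
position: [0.4738, 0.2053, 0.1674]
ee_rot: [0.707, 0.707, 0.001, 0.0]
ft_force: [0.3, 0.5, 0.4]
grip_width: 0.002
grasp_force: 0.0
```

Run:
```python
from h import *
im,W,c=wsnap('w3')
print(manip.get_obs()['position'],[(round(q['p'],2),q['box']) for q in manip.find_in('rod','wrist')])
W2=W.reshape(-1,3)
print(hull(W,(.4735,.2036),.05,.078,.092))
```

```text
[0.47517607 0.20594967 0.17064292] [(0.7, [314.3, 214.0, 335.2, 254.6])]
(400, np.float64(0.078), array([0.0843, 0.0856]), 'mec', array([0.4739, 0.2042]), 0.0084, 'bb', array([0.4737, 0.2045, 0.0822]))
```

View pics/w3.png

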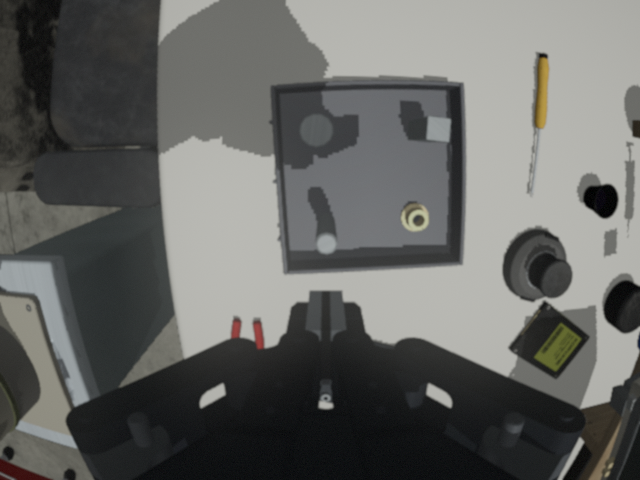

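```bash
python3 -m pendant '[[0,0,0,0,0,0,0.2],[0,0,0,0,0,0,0.2],[0,0,0,0,0,0,0.2],[0,0,0,0,0,0,0.2],[0,0,0,0,0,0,0.2],[0,0,0.5,0,0,0,0.2],[0,0,1.1,0,0,0,0.2],[0,0,1.7,0,0,0,0.2],[0,0,1.9,0,0,0,0.2],[0,0,1.9,0,0,0,0.2]]'
python3 -m pendant '[[0,0,0,0,0,0,-1],[0,0,0,0,0,0,-1],[0,0,0,0,0,0,-1],[0,0,0,0,0,0,-1],[0,0,0,0,0,0,-1],[0,0,0,0,0,0,-1],[0,0,0,0,0,0,-1],[0,0,0,0,0,0,-1],[0,0,0,0,0,0,-1],[0,0,0,0,0,0,-1]]' 40
```

```text
clock: 6.4
position: [0.4735, 0.205, 0.0701]
ee_rot: [0.707, 0.707, -0.0, -0.0]
ft_force: [0.0, -0.8, 0.9]
grip_width: 0.602
grasp_force: 0.0
clock: 7.65
position: [0.4735, 0.205, 0.07]
ee_rot: [0.707, 0.707, 0.0, 0.0]
ft_force: [0.3, 0.1, -0.6]
grip_width: -0.0
grasp_force: 0.0
```

Run:
```python
from h import *
im,W,c=wsnap('w4')
print(hull(W,(.4735,.2036),.03,.078,.092))
sc,d=manip.camera('scene');sd,_=manip.camera('side')
a=cv2.resize(im[200:400,220:420],(400,400));b=cv2.resize(sc[180:330,230:380],(400,400))
cv2.imwrite('pics/w4c.png',np.hstack([a,b])[...,::-1])
# project TCP and pad tip in wrist
o=manip.get_obs()
for p in [o['position'],np.array(o['position'])-[0,0,.014]]:
    q=R.from_quat(c['orientation']).inv().apply(np.array(p)-c['xyz']); x,y,zz=q[0],-q[1],-q[2]
    r=np.hypot(x,y);th=np.arctan2(r,zz); print(c['cx']+c['fx']*th*x/r,c['cy']+c['fx']*th*y/r)
```

```text
(245, np.float64(0.078), array([0.0826, 0.0849]), 'mec', array([0.4741, 0.2062]), 0.0076, 'bb', array([0.4743, 0.2084, 0.0818]))
326.6604810435427 286.91941960341313
326.59609361981796 276.8372502567714
```

View pics/w4c.png

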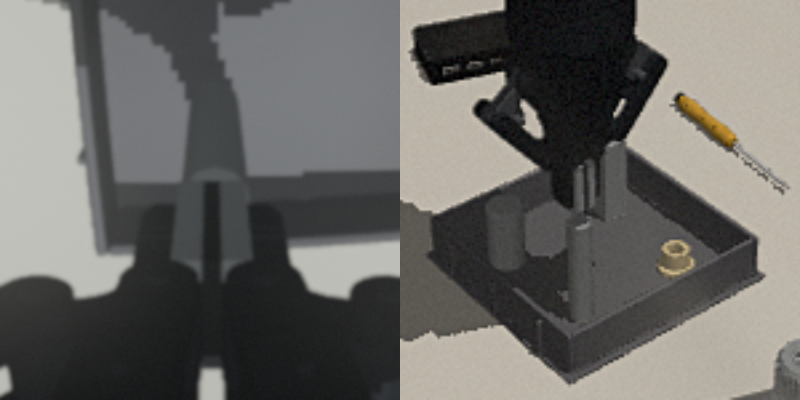

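Run:
```python
from h import *
W=np.load('w4.npz')['W']
for v in range(276,336,6): print(v,[W[v,u].round(3).tolist() for u in (312,318,325,332,338)])
d=manip.camera('scene')[1];c=manip.get_calibration('scene');S=cloud(d,c).reshape(-1,3)
m=(np.hypot(S[:,0]-.474,S[:,1]-.205)<.022)&(S[:,2]>.05); p=S[m]
for z in np.arange(.05,.14,.006):
    q=p[(p[:,2]>=z)&(p[:,2]<z+.006)]
    if len(q): print(round(z,3),len(q),q.min(0).round(3),q.max(0).round(3))
o=manip.get_obs();print(o['position'],o['ft_force'],o['joint_pos'])
```

```text
276 [[0.466, 0.205, 0.055], [0.469, 0.211, 0.07], [0.473, 0.212, 0.073], [0.476, 0.211, 0.072], [0.479, 0.209, 0.067]]
282 [[0.466, 0.207, 0.068], [0.47, 0.211, 0.079], [0.473, 0.212, 0.082], [0.476, 0.212, 0.08], [0.479, 0.21, 0.076]]
288 [[0.467, 0.208, 0.079], [0.47, 0.21, 0.083], [0.473, 0.21, 0.085], [0.476, 0.211, 0.085], [0.479, 0.21, 0.084]]
294 [[0.468, 0.215, 0.103], [0.47, 0.215, 0.103], [0.473, 0.215, 0.102], [0.476, 0.216, 0.104], [0.478, 0.216, 0.104]]
300 [[0.468, 0.216, 0.11], [0.47, 0.215, 0.108], [0.473, 0.216, 0.109], [0.475, 0.216, 0.109], [0.478, 0.216, 0.109]]
306 [[0.468, 0.216, 0.115], [0.47, 0.216, 0.115], [0.473, 0.216, 0.114], [0.475, 0.216, 0.115], [0.478, 0.216, 0.115]]
312 [[0.468, 0.216, 0.12], [0.47, 0.216, 0.12], [0.473, 0.216, 0.12], [0.475, 0.215, 0.119], [0.477, 0.216, 0.12]]
318 [[0.468, 0.216, 0.125], [0.47, 0.215, 0.123], [0.473, 0.216, 0.125], [0.475, 0.216, 0.125], [0.477, 0.216, 0.125]]
324 [[0.469, 0.216, 0.129], [0.47, 0.215, 0.128], [0.473, 0.215, 0.128], [0.475, 0.215, 0.129], [0.477, 0.215, 0.128]]
330 [[0.469, 0.216, 0.133], [0.471, 0.2
[... 318 characters left out ...]
0.08 ]
0.08 52 [0.466 0.197 0.08 ] [0.483 0.212 0.086]
0.086 2 [0.47  0.198 0.086] [0.471 0.208 0.087]
0.092 6 [0.466 0.196 0.096] [0.472 0.204 0.098]
0.098 25 [0.461 0.194 0.099] [0.484 0.207 0.104]
0.104 53 [0.46  0.193 0.104] [0.487 0.212 0.11 ]
0.11 55 [0.459 0.192 0.11 ] [0.486 0.211 0.116]
0.116 54 [0.459 0.194 0.116] [0.487 0.213 0.122]
0.122 56 [0.458 0.193 0.122] [0.486 0.211 0.128]
0.128 45 [0.459 0.191 0.128] [0.486 0.205 0.134]
0.134 42 [0.457 0.191 0.134] [0.495 0.201 0.14 ]
0.14 70 [0.457 0.19  0.14 ] [0.495 0.215 0.146]
[0.47352581 0.20504535 0.07002381] [-0.10777375  0.68171777 -0.63453584] [-0.26891128  0.23290691 -0.25401183  1.89435816  0.06802007  1.02250528
 -0.55177412]
```

The fingertips really end at z≈0.099 while the TCP reads 0.070. Both the wrist and scene depth show this, so the tool is about 43 mm shorter than stated. XY agrees with the stated values. I'll compensate along z.

```bash
python3 -m pendant '[[0,0,0,0,0,0,0.2],[0,0,0,0,0,0,0.2],[0,0,0,0,0,0,0.2],[0,0,0,0,0,0,0.2],[0,0,0,0,0,0,0.2],[0,0,0,0,0,0,0.2],[0,0,0.3,0,0,0,0.2],[0,0,0.6,0,0,0,0.2],[0,0,0.86,0,0,0,0.2],[0,0,0.86,0,0,0,0.2]]'
python3 -m pendant '[[0,0,0,0,0,0,-1],[0,0,0,0,0,0,-1],[0,0,0,0,0,0,-1],[0,0,0,0,0,0,-1],[0,0,0,0,0,0,-1],[0,0,0,0,0,0,-1],[0,0,0,0,0,0,-1],[0,0,0,0,0,0,-1],[0,0,0,0,0,0,-1],[0,0,0,0,0,0,-1]]' 40
```

```text
clock: 9.1
position: [0.4725, 0.2046, 0.0255]
ee_rot: [0.707, 0.707, -0.001, -0.001]
ft_force: [-0.0, 0.4, 0.4]
grip_width: 0.6
grasp_force: 0.0
clock: 10.35
position: [0.474, 0.2052, 0.0276]
ee_rot: [0.707, 0.707, 0.001, 0.0]
ft_force: [0.1, -0.6, 5.9]
grip_width: 0.174
grasp_force: 39.4
```

```bash
python3 -m pendant '[[0,0,-0.4,0,0,0,-1],[0,0,-0.9,0,0,0,-1],[0,0,-1.4,0,0,0,-1],[0,0,-1.8,0,0,0,-1],[-0.8,0.2,-1.8,0,0,0,-1],[-1.7,0.43,-1.8,0,0,0,-1],[-2.6,0.65,-1.8,0,0,0,-1],[-3.4,0.86,-1.8,0,0,0,-1],[-3.4,0.86,-1.8,0,0,0,-1],[-3.4,0.86,-1.8,0,0,0,-1]]'
python3 - <<'E'
from h import *
im,W,c=wsnap('w5')
o=manip.get_obs();print(o['position'],o['grip_width'],o['grasp_force'])
print('nut',hull(W,(.5168,.0333),.03,.064,.076))
for n in ['scene','side']:
    sc,d=manip.camera(n);S=cloud(d,manip.get_calibration(n));p=S.reshape(-1,3)
    np.savez(n+'5.npz',W=S,im=sc)
    for z in (.09,.1,.11,.12,.13):
        q=p[(abs(p[:,2]-z)<.005)&(np.hypot(p[:,0]-.517,p[:,1]-.033)<.02)]
        if len(q): print(n,z,len(q),q.min(0).round(4),q.max(0).round(4))
a=cv2.resize(im[190:340,250:400],(400,400));b=cv2.resize(sc[130:240,310:420],(400,400))
cv2.imwrite('pics/w5c.png',np.hstack([a,b])[...,::-1])
E
```

```text
clock: 11.6
position: [0.5161, 0.0357, 0.1167]
ee_rot: [0.707, 0.707, -0.0, -0.0]
ft_force: [1.1, -0.2, -0.5]
grip_width: 0.169
grasp_force: 39.1
[0.51608864 0.03620909 0.11676594] 0.16895361466679606 39.08715466342983
nut (1867, np.float64(0.0641), array([0.0711, 0.0726]), 'mec', array([0.517 , 0.0332]), 0.0202, 'bb', array([0.5167, 0.0356, 0.0691]))
scene 0.09 2 [0.5096 0.0332 0.0944] [0.5101 0.036  0.0947]
scene 0.1 47 [0.5075 0.0271 0.0951] [0.5194 0.0402 0.1044]
scene 0.11 57 [0.5069 0.0272 0.1051] [0.5181 0.04   0.1148]
scene 0.12 57 [0.5062 0.0274 0.1151] [0.5209 0.0396 0.125 ]
scene 0.13 54 [0.5072 0.0274 0.125 ] [0.5192 0.0404 0.135 ]
side 0.09 2 [0.513  0.0388 0.094 ] [0.517  0.0416 0.0944]
side 0.1 25 [0.5058 0.0325 0.0952] [0.5206 0.046  0.105 ]
side 0.11 29 [0.5056 0.0347 0.1052] [0.5211 0.0459 0.1149]
side 0.12 23 [0.506  0.0367 0.1152] [0.5223 0.048  0.1241]
side 0.13 29 [0.5062 0.035  0.125 ] [0.5228 0.0463 0.1349]
```

View pics/w5c.png

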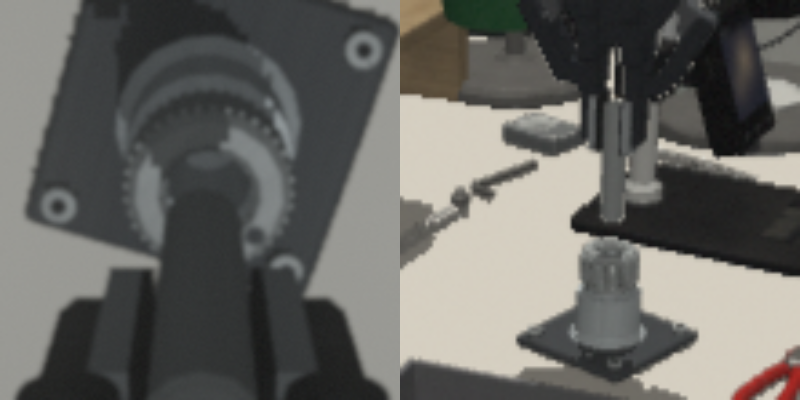

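```bash
cat > fit.py <<'E'
from h import *
from scipy.optimize import least_squares
def fit(p,c0,r):
    f=lambda c:np.hypot(p[:,0]-c[0],p[:,1]-c[1])-r
    s=least_squares(f,c0,loss='soft_l1',f_scale=.001); return s.x.round(4),len(p),np.abs(f(s.x)).mean().round(4)
def sel(W,c,rad,a,b):
    p=W.reshape(-1,3); return p[(p[:,2]>a)&(p[:,2]<b)&(np.hypot(p[:,0]-c[0],p[:,1]-c[1])<rad)]
E
python3 - <<'E'
from fit import *
for n in ['scene5','side5']:
    W=np.load(n+'.npz')['W']
    print(n,'rod',fit(sel(W,(.515,.036),.014,.097,.128),(.515,.036),.008),
     [fit(sel(W,(.515,.036),.014,a,a+.012),(.515,.036),.008)[0] for a in (.096,.108,.12)],
     'nut',fit(sel(W,(.517,.034),.024,.049,.066),(.517,.034),.0197),'body',fit(sel(W,(.517,.034),.028,.012,.036),(.517,.034),.022))
W=np.load('w5.npz')['W']; W1=np.load('w1.npz')['W']
print('wrist rod',fit(sel(W,(.515,.036),.014,.097,.125),(.515,.036),.008))
for w in(W,W1):
  # nut top annulus
  p=sel(w,(.517,.034),.024,.0685,.075)
  r=np.hypot(p[:,0]-.517,p[:,1]-.0335);print('nut top mec',hull(w,(.517,.034),.025,.0685,.075),np.percentile(r,[1,5,99]).round(4))
  print('body',fit(sel(w,(.517,.034),.028,.012,.036),(.517,.034),.022),'nut side',fit(sel(w,(.517,.034),.024,.048,.066),(.517,.034),.0197))
E
```

```text
scene5 rod (array([0.5162, 0.0363]), 170, np.float64(0.0006)) [array([0.5163, 0.0363]), array([0.5162, 0.036 ]), array([0.5163, 0.0366])] nut (array([0.517 , 0.0334]), 291, np.float64(0.0029)) body (array([0.5176, 0.0341]), 342, np.float64(0.0008))
side5 rod (array([0.5145, 0.036 ]), 86, np.float64(0.0014)) [array([0.5144, 0.0356]), array([0.5144, 0.0356]), array([0.5146, 0.0365])] nut (array([0.5156, 0.0337]), 114, np.float64(0.0019)) body (array([0.5158, 0.0336]), 161, np.float64(0.0015))
wrist rod (array([0.5155, 0.0345]), 569, np.float64(0.0002))
nut top mec (1603, np.float64(0.0685), array([0.0713, 0.0727]), 'mec', array([0.5169, 0.0333]), 0.0196, 'bb', array([0.5168, 0.0354, 0.0709])) [0.0097 0.0105 0.0189]
body (array([0.517 , 0.0345]), 756, np.float64(0.0046)) nut side (array([0.5167, 0.033 ]), 446, np.float64(0.0024))
nut top mec (1432, np.float64(0.0685), array([0.0713, 0.0727]), 'mec', array([0.5164, 0.0338]), 0.0197, 'bb', array([0.5167, 0.0334, 0.071 ])) [0.0096 0.0103 0.0191]
body (array([0.5169, 0.0357]), 547, np.float64(0.0056)) nut side (array([0.5101, 0.0399]), 399, np.float64(0.004))
```

```bash
python3 -m pendant '[[-0.04,0.024,0,0,0,0,-1],[-0.04,0.024,0,0,0,0,-1],[-0.04,0.024,0.2,0,0,0,-1],[-0.04,0.024,0.35,0,0,0,-1],[-0.04,0.024,0.45,0,0,0,-1],[-0.04,0.024,0.5,0,0,0,-1],[-0.04,0.024,0.55,0,0,0,-1],[-0.04,0.024,0.6,0,0,0,-1],[-0.04,0.024,0.65,0,0,0,-1],[-0.04,0.024,0.65,0,0,0,-1]]'
```

```text
clock: 13.0
position: [0.5176, 0.033, 0.0844]
ee_rot: [0.707, 0.707, -0.0, -0.0]
ft_force: [0.1, 0.4, -0.8]
grip_width: 0.172
grasp_force: 39.1
```

```bash
python3 -m pendant '[[0,0,0.15,0,0,0,-1],[0,0,0.3,0,0,0,-1],[0,0,0.45,0,0,0,-1],[0,0,0.6,0,0,0,-1],[0,0,0.7,0,0,0,-1],[0,0,0.76,0,0,0,-1],[0,0,0.8,0,0,0,-1],[0,0,0.8,0,0,0,-1],[0,0,0.8,0,0,0,-1],[0,0,0.8,0,0,0,-1]]'
python3 - <<'E'
from fit import *
for n in ['scene','side']:
    S=cloud(manip.camera(n)[1],manip.get_calibration(n)); p=sel(S,(.517,.034),.02,.06,.12)
    for z in np.arange(.062,.118,.006):
        q=p[abs(p[:,2]-z)<.003]
        if len(q):print(n,z.round(3),len(q),q.min(0).round(3),q.max(0).round(3))
E
```

```text
clock: 14.25
position: [0.5178, 0.033, 0.0458]
ee_rot: [0.707, 0.707, 0.0, 0.0]
ft_force: [-7.0, -0.5, 12.7]
grip_width: 0.174
grasp_force: 46.3
scene 0.062 49 [0.498 0.014 0.06 ] [0.529 0.041 0.065]
scene 0.068 153 [0.498 0.014 0.065] [0.534 0.048 0.071]
scene 0.074 63 [0.499 0.015 0.071] [0.53  0.041 0.077]
scene 0.08 66 [0.497 0.021 0.077] [0.532 0.039 0.083]
scene 0.086 59 [0.498 0.022 0.083] [0.531 0.037 0.089]
scene 0.092 56 [0.497 0.021 0.089] [0.531 0.04  0.094]
scene 0.098 68 [0.497 0.021 0.095] [0.532 0.037 0.101]
scene 0.104 74 [0.499 0.021 0.101] [0.532 0.038 0.107]
scene 0.11 49 [0.499 0.021 0.107] [0.532 0.038 0.113]
scene 0.116 41 [0.5   0.02  0.113] [0.532 0.042 0.119]
side 0.062 20 [0.498 0.025 0.06 ] [0.529 0.054 0.065]
side 0.068 47 [0.498 0.026 0.065] [0.533 0.054 0.071]
side 0.074 32 [0.5   0.031 0.071] [0.526 0.053 0.077]
side 0.08 34 [0.5   0.034 0.077] [0.536 0.049 0.083]
side 0.086 29 [0.498 0.035 0.083] [0.535 0.047 0.089]
side 0.092 39 [0.499 0.036 0.089] [0.536 0.048 0.095]
side 0.098 36 [0.499 0.024 0.095] [0.536 0.049 0.101]
side 0.104 35 [0.498 0.027 0.101] [0.534 0.049 0.107]
side 0.11 25 [0.498 0.025 0.107] [0.533 0.048 0.112]
side 0.116 22 [0.5   0.019 0.113] [0.531 0.048 0.119]
```

```bash
python3 -m pendant '[[0,0,0,0,0,0,0.5],[0,0,0,0,0,0,0.5],[0,0,0,0,0,0,0.5],[0,0,0,0,0,0,0.5],[0,0,-0.1,0,0,0,0.5],[0,0,-0.4,0,0,0,0.5],[0,0,-0.8,0,0,0,0.5],[0,0,-1.2,0,0,0,0.5],[0,0,-1.2,0,0,0,0.5],[0,0,-1.2,0,0,0,0.5]]'
python3 - <<'E'
from fit import *
im,W,c=wsnap('w6')
print('nut',hull(W,(.517,.034),.025,.0685,.075)); print('rod',hull(W,(.517,.034),.016,.085,.13))
for n in ['scene','side']:
    s,d=manip.camera(n);S=cloud(d,manip.get_calibration(n)); p=sel(S,(.517,.034),.016,.078,.13); np.savez(n+'6.npz',W=S,im=s)
    print(n,len(p),np.percentile(p[:,2],[5,50,95,99]).round(4),fit(p,(.517,.034),.008))
    print('nut',hull(S,(.517,.034),.025,.0685,.075))
a=cv2.resize(im[190:340,250:400],(400,400));b=cv2.resize(s[130:240,310:420],(400,400))
cv2.imwrite('pics/w6c.png',np.hstack([a,b])[...,::-1])
o=manip.get_obs();print(o['position'],o['joint_pos'])
E
```

```text
clock: 15.6
position: [0.5175, 0.0329, 0.1044]
ee_rot: [0.707, 0.707, -0.0, -0.0]
ft_force: [0.3, -0.1, -0.6]
grip_width: 0.752
grasp_force: 0.0
nut (1920, np.float64(0.0685), array([0.0713, 0.0727]), 'mec', array([0.5173, 0.0333]), 0.0196, 'bb', array([0.5171, 0.0352, 0.071 ]))
rod (916, np.float64(0.085), array([0.0981, 0.0994]), 'mec', array([0.5178, 0.0323]), 0.0083, 'bb', array([0.5175, 0.0326, 0.0926]))
scene 155 [0.08   0.0922 0.0991 0.0998] (array([0.5181, 0.0332]), 155, np.float64(0.0015))
nut (234, np.float64(0.0685), array([0.071 , 0.0735]), 'mec', array([0.5164, 0.0326]), 0.0193, 'bb', array([0.5159, 0.0322, 0.0715]))
side 53 [0.08   0.0911 0.0993 0.0996] (array([0.5162, 0.0323]), 53, np.float64(0.0017))
nut (72, np.float64(0.0687), array([0.071 , 0.0731]), 'mec', array([0.5163, 0.0382]), 0.0206, 'bb', array([0.5145, 0.0389, 0.0712]))
[0.51723335 0.03294874 0.10383199] [-0.04379846  0.19030244 -0.11912591  1.86227026  0.02526812  1.09164296
 -0.17242131]
```

View pics/w6c.png

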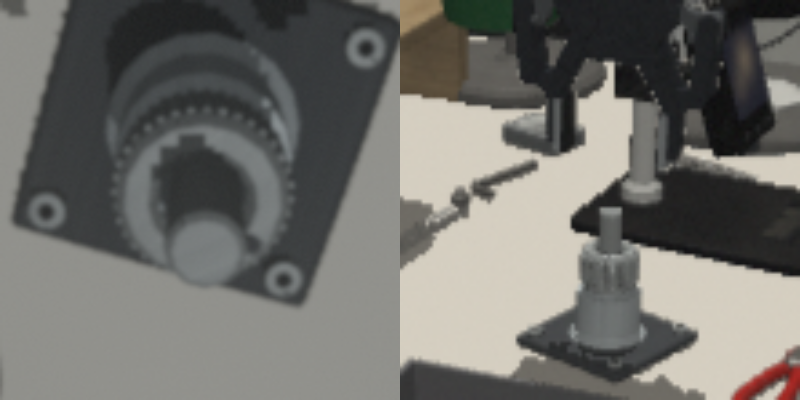

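Run:
```python
from fit import *
for n in ['scene6','side6']:
    W=np.load(n+'.npz')['W']; p=sel(W,(.517,.033),.08,.105,.3)
    for z in np.arange(.11,.27,.01):
        q=p[abs(p[:,2]-z)<.005]
        if len(q): print(n,z.round(3),len(q),'x',np.percentile(q[:,0],[0,25,50,75,100]).round(3),'y',q[:,1].min().round(3),q[:,1].max().round(3),'axis',(np.hypot(q[:,0]-.517,q[:,1]-.033)<.02).sum())
```

```text
scene6 0.13 2 x [0.479 0.497 0.515 0.533 0.551] y 0.032 0.039 axis 0
scene6 0.14 107 x [0.472 0.48  0.549 0.55  0.561] y 0.021 0.045 axis 0
scene6 0.15 169 x [0.47  0.474 0.485 0.55  0.564] y 0.021 0.046 axis 0
scene6 0.16 171 x [0.47  0.474 0.484 0.549 0.565] y 0.021 0.045 axis 0
scene6 0.17 155 x [0.47  0.479 0.549 0.551 0.561] y 0.021 0.045 axis 0
scene6 0.18 181 x [0.454 0.474 0.55  0.553 0.581] y 0.019 0.044 axis 0
scene6 0.19 367 x [0.452 0.458 0.481 0.568 0.583] y 0.019 0.045 axis 0
scene6 0.2 372 x [0.451 0.481 0.489 0.543 0.582] y 0.015 0.047 axis 21
scene6 0.21 443 x [0.45  0.483 0.499 0.544 0.584] y 0.015 0.048 axis 64
scene6 0.22 376 x [0.449 0.459 0.495 0.533 0.584] y 0.013 0.046 axis 46
scene6 0.23 530 x [0.448 0.472 0.499 0.536 0.586] y 0.012 0.046 axis 63
scene6 0.24 522 x [0.448 0.462 0.479 0.507 0.584] y 0.012 0.046 axis 76
scene6 0.25 122 x [0.477 0.48  0.481 0.487 0.501] y 0.021 0.041 axis 1
scene6 0.26 264 x [0.478 0.481 0.488 0.504 0.538] y -0.005 0.052 axis 0
scene6 0.27 382 x [0.478 0.483 0.49  0.507 0.541] y -0.006 0.059 axis 0
side6 0.14 39 x [0.475 0.478 0.
[... 246 characters left out ...]
de6 0.18 78 x [0.455 0.473 0.549 0.557 0.577] y 0.02 0.052 axis 0
side6 0.19 170 x [0.451 0.468 0.483 0.562 0.581] y 0.017 0.049 axis 0
side6 0.2 161 x [0.449 0.479 0.491 0.549 0.581] y 0.018 0.055 axis 13
side6 0.21 200 x [0.449 0.486 0.51  0.539 0.583] y 0.016 0.056 axis 52
side6 0.22 190 x [0.448 0.486 0.515 0.542 0.582] y 0.021 0.057 axis 37
side6 0.23 242 x [0.447 0.48  0.507 0.543 0.583] y 0.024 0.058 axis 31
side6 0.24 254 x [0.447 0.476 0.507 0.542 0.582] y 0.023 0.055 axis 55
side6 0.25 101 x [0.477 0.484 0.501 0.527 0.552] y 0.029 0.049 axis 30
side6 0.26 110 x [0.478 0.486 0.501 0.52  0.547] y 0.027 0.073 axis 0
side6 0.27 151 x [0.477 0.487 0.501 0.519 0.547] y 0.023 0.075 axis 0
```

```bash
python3 -m pendant '[[0,0,0,0,0,-1.2,0.5],[0,0,0,0,0,-2.4,0.5],[0,0,0,0,0,-3.6,0.5],[0,0,0,0,0,-4.8,0.5],[0,0,0,0,0,-6,0.5],[0,0,0,0,0,-7.2,0.5],[0,0,0,0,0,-8.4,0.5],[0,0,0,0,0,-9.6,0.5],[0,0,0,0,0,-10.8,0.5],[0,0,0,0,0,-11.25,0.5]]'
python3 - <<'E'
from h import *
o=manip.get_obs();print(o['position'],o['joint_pos'],R.from_quat(o['ee_rot']).as_matrix().round(3).tolist())
E
```

```text
clock: 17.0
position: [0.5174, 0.033, 0.1039]
ee_rot: [-0.002, 1.0, 0.0, -0.0]
ft_force: [0.0, -0.3, -1.1]
grip_width: 0.75
grasp_force: 0.0
[0.5173723  0.03297007 0.10393532] [ 0.09016316  0.20007993 -0.26732276  1.85487021  0.05888608  1.09524411
  1.37537517] [[-1.0, -0.004, -0.001], [-0.004, 1.0, 0.0], [0.001, 0.0, -1.0]]
```

```bash
python3 -m pendant '[[0,0,0.3,0,0,0,0.5],[0,0,0.6,0,0,0,0.5],[0,0,0.9,0,0,0,0.5],[0,0,1.2,0,0,0,0.5],[0,0,1.4,0,0,0,0.5],[0,0,1.55,0,0,0,0.5],[0,0,1.65,0,0,0,0.5],[0,0,1.72,0,0,0,0.5],[0,0,1.77,0,0,0,0.5],[0,0,1.77,0,0,0,0.5]]' 
python3 -m pendant '[[0,0,0,0,0,0,-1],[0,0,0,0,0,0,-1],[0,0,0,0,0,0,-1],[0,0,0,0,0,0,-1],[0,0,0,0,0,0,-1],[0,0,0,0,0,0,-1],[0,0,0,0,0,0,-1],[0,0,0,0,0,0,-1],[0,0,0,0,0,0,-1],[0,0,0,0,0,0,-1]]' 30
```

```text
clock: 18.25
position: [0.5178, 0.033, 0.016]
ee_rot: [0.0, 1.0, 0.0, 0.0]
ft_force: [-0.2, 0.6, 0.3]
grip_width: 0.748
grasp_force: 0.0
clock: 19.5
position: [0.5179, 0.0332, 0.0162]
ee_rot: [-0.0, 1.0, 0.0, 0.0]
ft_force: [-0.3, 2.3, 6.1]
grip_width: 0.456
grasp_force: 33.0
```

```bash
python3 -m pendant '[[0,0,0.006,0,0,1,-1],[0,0,0.011,0,0,2,-1],[0,0,0.016,0,0,3,-1],[0,0,0.021,0,0,4,-1],[0,0,0.027,0,0,5,-1],[0,0,0.032,0,0,6,-1],[0,0,0.037,0,0,7,-1],[0,0,0.043,0,0,8,-1],[0,0,0.048,0,0,9,-1],[0,0,0.053,0,0,10,-1]]' 40
python3 - <<'E'
from h import *
o=manip.get_obs();print(o['joint_pos'],o['torque'])
E
```

```text
clock: 20.75
position: [0.5178, 0.0331, 0.0139]
ee_rot: [0.644, 0.765, 0.0, 0.0]
ft_force: [-4.0, 1.7, 12.5]
grip_width: 0.46
grasp_force: 47.0
[-0.11123383  0.30259679 -0.04599337  1.93862195  0.01755737  0.90067657
  0.00424487] [0.39719799 0.93638525 0.22589654]
```

```bash
python3 -m pendant '[[0,0,0.005,0,0,1.2,-1],[0,0,0.011,0,0,2.4,-1],[0,0,0.017,0,0,3.6,-1],[0,0,0.023,0,0,4.8,-1],[0,0,0.029,0,0,6,-1],[0,0,0.035,0,0,7.2,-1],[0,0,0.04,0,0,8.2,-1],[0,0,0.044,0,0,9,-1],[0,0,0.044,0,0,9.4,-1],[0,0,0.044,0,0,9.8,-1]]'
python3 - <<'E'
from h import *
o=manip.get_obs();print(o['joint_pos'],o['torque'],R.from_quat(o['ee_rot']).as_matrix().round(3).tolist())
im,W,c=wsnap('w7'); print(hull(W,(.517,.034),.025,.06,.075))
cv2.imwrite('pics/w7c.png',cv2.resize(im[200:350,240:390],(500,500))[...,::-1])
E
```

```text
clock: 22.0
position: [0.5182, 0.0335, 0.0133]
ee_rot: [0.982, 0.187, 0.001, -0.0]
ft_force: [-12.2, -0.4, 32.1]
grip_width: 0.456
grasp_force: 69.2
[-0.29676626  0.30223059  0.16382825  1.94866907 -0.06278391  0.89437583
 -1.29473171] [0.33277201 2.47546737 1.48150954] [[0.93, 0.368, 0.001], [0.368, -0.93, 0.001], [0.001, -0.0, -1.0]]
(7063, np.float64(0.06), array([0.0677, 0.0725]), 'mec', array([0.5184, 0.0346]), 0.0244, 'bb', array([0.5193, 0.035 , 0.0675]))
```

View pics/w7c.png

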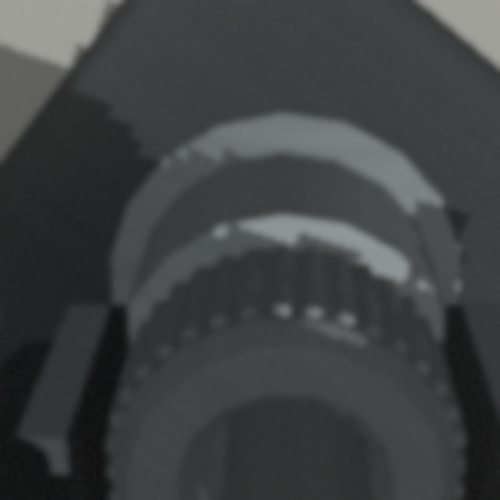

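Run:
```python
from fit import *
W7=np.load('w7.npz')['W']
for n in ['w7','scene','side']:
    if n=='w7': S=W7; 
    else:
        s,d=manip.camera(n);S=cloud(d,manip.get_calibration(n));np.savez(n+'7.npz',W=S,im=s)
    S0=np.load({'w7':'w6','scene':'scene6','side':'side6'}[n]+'.npz')['W']
    for w in (S0,S):
        p=w.reshape(-1,3); r=np.hypot(p[:,0]-.517,p[:,1]-.0335); m=(r>.0115)&(r<.017)&(p[:,2]>.06)&(p[:,2]<.077)
        print(n,m.sum(),np.percentile(p[m,2],[10,25,50,75,90]).round(4))
im=np.load('w7.npz')['im'];print(manip.get_obs()['ft_force'])
a=cv2.resize(np.load('w7.npz')['im'][250:350,260:360],(400,400),interpolation=cv2.INTER_CUBIC)
cv2.imwrite('pics/w7d.png',cv2.convertScaleAbs(a,alpha=2)[...,::-1])
```

```text
w7 1160 [0.0708 0.0712 0.0717 0.0721 0.0725]
w7 2717 [0.0674 0.0678 0.0682 0.0686 0.069 ]
scene 138 [0.0691 0.0703 0.0712 0.072  0.0726]
scene 126 [0.0657 0.067  0.0675 0.0683 0.0689]
side 35 [0.0691 0.0704 0.0711 0.0719 0.0725]
side 9 [0.0653 0.0674 0.0683 0.0685 0.069 ]
[-9.35835532  2.26384264 29.66874877]
```

View pics/w7d.png

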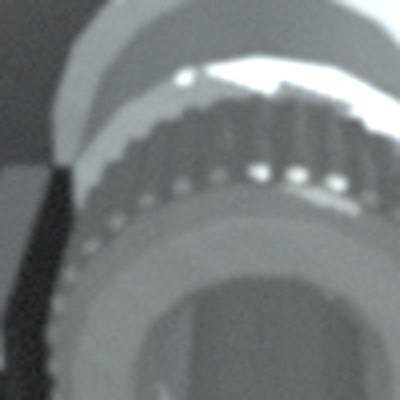

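Run:
```python
from fit import *
for n in ['w6','w7','scene6','scene7','side6','side7']:
    p=np.load(n+'.npz')['W'].reshape(-1,3); r=np.hypot(p[:,0]-.517,p[:,1]-.033)
    o=[n]
    for a,b,lo,hi in [(0,.006,.094,.104),(.0205,.0215,.035,.046),(.026,.034,.003,.014)]:
        m=(r>=a)&(r<b)&(p[:,2]>lo)&(p[:,2]<hi); o+= [int(m.sum()), np.percentile(p[m,2],[25,50,75]).round(4) if m.sum()>3 else '']
    print(*o)
# pip search: darkness on top ring by angle, in w6 and w7
for n,z in (('w1',.0711),('w6',.0711),('w7',.0675)):
    d=np.load(n+'.npz');p=d['W'];g=d['im'].mean(-1);dx=p[...,0]-.517;dy=p[...,1]-.0333;r=np.hypot(dx,dy)
    m=(r>.0115)&(r<.018)&(abs(p[...,2]-z)<.003);a=np.degrees(np.arctan2(dy,dx))
    print(n,[(k,int(m[(s:=(a>=k)&(a<k+15))&m].sum()),round(float(np.median(g[s&m])),0),round(float(g[s&m].min()))) for k in range(-180,180,15) if (m&(a>=k)&(a<k+15)).sum()>3])
o=manip.get_obs();print(o['position'],o['ft_force'],o['torque'],o['grasp_force'])
```

```text
w6 424 [0.0982 0.0986 0.099 ] 176 [0.0399 0.0404 0.041 ] 1901 [0.0082 0.0086 0.0091]
w7 733 [0.0983 0.0987 0.099 ] 364 [0.04   0.0405 0.041 ] 3238 [0.0083 0.0087 0.0091]
scene6 38 [0.0973 0.0984 0.0989] 49 [0.0374 0.0391 0.0407] 324 [0.0076 0.0083 0.0091]
scene7 40 [0.0973 0.0981 0.0985] 31 [0.0367 0.0395 0.0408] 323 [0.0076 0.0083 0.009 ]
side6 6 [0.0981 0.0989 0.0993] 10 [0.0375 0.0389 0.0409] 90 [0.008  0.0088 0.0099]
side7 0  9 [0.0369 0.0386 0.0405] 88 [0.0082 0.0089 0.0095]
w1 [(-180, 42, 125.0, 89), (-165, 44, 125.0, 94), (-150, 42, 126.0, 95), (-135, 43, 127.0, 94), (-120, 42, 127.0, 94), (-105, 37, 126.0, 96), (-90, 44, 128.0, 94), (-75, 41, 128.0, 93), (-60, 42, 110.0, 71), (-45, 42, 96.0, 67), (-30, 44, 127.0, 97), (-15, 42, 127.0, 97), (0, 47, 127.0, 94), (15, 45, 127.0, 84), (30, 50, 127.0, 88), (45, 47, 125.0, 83), (60, 49, 124.0, 81), (75, 44, 128.0, 81), (90, 53, 125.0, 78), (105, 46, 127.0, 82), (120, 50, 126.0, 79), (135, 48, 126.0, 83), (150, 47, 127.0, 83), (165, 45, 127.0, 88)]
w6 [(-180, 70, 119.0, 83), (-165, 66, 118.0, 83), (-150, 66, 118.0, 83), (-135, 39, 11
[... 210 characters left out ...]
07.0, 66), (90, 83, 76.0, 54), (105, 83, 82.0, 60), (120, 81, 83.0, 61), (135, 79, 106.0, 62), (150, 72, 117.0, 73), (165, 72, 118.0, 81)]
w7 [(-120, 57, 67.0, 53), (-105, 131, 68.0, 56), (-90, 156, 68.0, 58), (-75, 167, 69.0, 58), (-60, 173, 68.0, 59), (-45, 186, 69.0, 57), (-30, 205, 69.0, 56), (-15, 212, 69.0, 60), (0, 220, 69.0, 60), (15, 224, 68.0, 61), (30, 226, 68.0, 61), (45, 213, 66.0, 60), (60, 205, 67.0, 59), (75, 190, 67.0, 58), (90, 172, 67.0, 56), (105, 159, 66.0, 57), (120, 141, 68.0, 50), (135, 129, 68.0, 59), (150, 130, 63.0, 34), (165, 27, 42.0, 34)]
[0.51868665 0.03361732 0.01341197] [-9.35835532  2.26384264 29.66874877] [0.5901379  2.06831823 0.24436835] 67.35569215379655
```

```bash
cat > pip.py <<'E'
from fit import *
def pip(d,W,z,thr=.75):
    g=d.mean(-1);p=W;dx=p[...,0]-.517;dy=p[...,1]-.0333;r=np.hypot(dx,dy)
    m=(r>.0115)&(r<.019)&(abs(p[...,2]-z)<.003);a=np.degrees(np.arctan2(dy,dx))
    k=m&(g<thr*np.median(g[m])); 
    h=np.histogram(a[k],np.arange(-180,181,6))[0]; n=np.histogram(a[m],np.arange(-180,181,6))[0]
    return [(int(-180+6*i),int(h[i]),int(n[i])) for i in range(60) if h[i]>2 or 0<n[i]<8]
E
python3 - <<'E'
from pip import *
for n,z in (('w1',.0714),('w7',.068)):
    d=np.load(n+'.npz');print(n,pip(d['im'],d['W'],z))
E
python3 -m pendant '[[0,0,0,0,0,0,0],[0,0,0,0,0,0,0.3],[0,0,0,0,0,0,0.3],[0,0,0,0,0,0,0.3],[0,0,-0.05,0,0,0,0.3],[0,0,-0.05,0,0,0,0.3],[0,0,-0.05,0,0,0,0.3],[0,0,-0.05,0,0,0,0.3],[0,0,-0.05,0,0,0,0.3],[0,0,-0.05,0,0,0,0.3]]'
python3 - <<'E'
from pip import *
im,W,c=wsnap('w8')
for n in ('w8','scene','side'):
    S=W if n=='w8' else cloud(manip.camera(n)[1],manip.get_calibration(n))
    p=S.reshape(-1,3); r=np.hypot(p[:,0]-.517,p[:,1]-.0335); m=(r>.0115)&(r<.017)&(p[:,2]>.06)&(p[:,2]<.077)
    print(n,m.sum(),np.percentile(p[m,2],[10,25,50,75,90]).round(4))
print(pip(im,W,.067))
E
```

```text
w1 [(-180, 3, 20), (-174, 3, 20), (-54, 3, 20), (-48, 14, 17), (-42, 10, 18), (18, 4, 18), (30, 4, 23), (42, 5, 22), (48, 5, 21), (54, 6, 22), (60, 6, 23), (66, 8, 24), (72, 4, 21), (78, 6, 21), (84, 6, 18), (90, 9, 26), (96, 7, 21), (102, 6, 23), (108, 6, 22), (114, 6, 22), (120, 6, 24), (126, 7, 23), (132, 4, 19), (138, 8, 23), (144, 5, 22), (150, 7, 21), (156, 6, 21), (168, 5, 21)]
w7 [(108, 13, 75), (114, 4, 65), (120, 3, 62), (150, 3, 60), (156, 29, 54), (162, 25, 33), (168, 9, 15)]
clock: 23.4
position: [0.5177, 0.033, 0.0137]
ee_rot: [0.982, 0.187, 0.0, -0.0]
ft_force: [-1.1, -0.6, -0.3]
grip_width: 0.653
grasp_force: 0.0
w8 2652 [0.0658 0.0662 0.0666 0.067  0.0674]
scene 133 [0.0643 0.0652 0.066  0.0666 0.0673]
side 11 [0.0643 0.0648 0.0658 0.0669 0.0672]
[(-126, 0, 1), (156, 29, 55), (162, 26, 35), (168, 8, 15), (174, 0, 1)]
```

```bash
python3 -m pendant '[[0,0,-0.04,0,0,0,0.3],[0,0,-0.04,0,0,0,-1],[0,0,-0.04,0,0,0,-1],[0,0,-0.04,0,0,0,-1],[0,0,-0.04,0,0,0,-1],[0,0,-0.04,0,0,0,-1],[0,0,-0.04,0,0,0,-1],[0,0,-0.04,0,0,0,-1],[0,0,-0.04,0,0,0,-1],[0,0,-0.04,0,0,0,-1]]' 40
python3 -m pendant '[[0,0,-0.005,0,0,-1.1,-1],[0,0,-0.011,0,0,-2.2,-1],[0,0,-0.017,0,0,-3.3,-1],[0,0,-0.023,0,0,-4.4,-1],[0,0,-0.029,0,0,-5.5,-1],[0,0,-0.035,0,0,-6.6,-1],[0,0,-0.041,0,0,-7.7,-1],[0,0,-0.047,0,0,-8.8,-1],[0,0,-0.053,0,0,-9.9,-1],[0,0,-0.059,0,0,-11,-1]]'
python3 -m pendant '[[0,0,0,0,0,-0.25,-1],[0,0,0,0,0,-0.25,-1],[0,0,0,0,0,-0.25,-1],[0,0,0,0,0,-0.25,-1],[0,0,0,0,0,-0.25,-1],[0,0,0,0,0,-0.25,-1],[0,0,0,0,0,-0.25,-1],[0,0,0,0,0,-0.25,-1],[0,0,0,0,0,-0.25,-1],[0,0,0,0,0,-0.25,-1]]'
python3 - <<'E'
from pip import *
im,W,c=wsnap('w9')
for n in ('w9','scene','side'):
    S=W if n=='w9' else cloud(manip.camera(n)[1],manip.get_calibration(n))
    p=S.reshape(-1,3); r=np.hypot(p[:,0]-.517,p[:,1]-.0335); m=(r>.0115)&(r<.017)&(p[:,2]>.06)&(p[:,2]<.077)
    k=(r<.006)&(p[:,2]>.09)&(p[:,2]<.106)
    print(n,m.sum(),np.percentile(p[m,2],[25,50,75]).round(4),'rodtop',np.median(p[k],0).round(4) if k.sum() else '')
print(pip(im,W,.0695))
o=manip.get_obs();print(o['ee_rot'],o['ft_force'],o['torque'],o['grasp_force'])
E
```

```text
clock: 24.8
position: [0.5179, 0.0333, 0.0159]
ee_rot: [0.982, 0.188, 0.0, -0.0]
ft_force: [-1.8, 1.9, 5.9]
grip_width: 0.457
grasp_force: 39.6
clock: 26.05
position: [0.5178, 0.0333, 0.0189]
ee_rot: [0.574, 0.819, 0.0, -0.0]
ft_force: [-1.9, 1.4, 4.9]
grip_width: 0.457
grasp_force: 39.7
clock: 27.3
position: [0.5178, 0.0334, 0.0189]
ee_rot: [0.562, 0.827, 0.0, 0.0]
ft_force: [-2.7, 1.6, 6.9]
grip_width: 0.458
grasp_force: 39.7
w9 2666 [0.0687 0.0691 0.0695] rodtop [0.5167 0.0342 0.0985]
scene 65 [0.0676 0.0686 0.0694] rodtop [0.5184 0.0371 0.0984]
side 30 [0.067  0.0688 0.0695] rodtop [0.5165 0.0361 0.0977]
[(-102, 0, 1)]
[ 5.61975953e-01  8.27153551e-01  1.77924651e-04 -1.10843432e-05] [-3.07298257  1.64687461  5.04295039] [0.3405469  0.5528351  0.04258817] 39.71037145704031
```

Run:
```python
from pip import *
for n in ('scene','side'):
    im,d=manip.camera(n);W=cloud(d,manip.get_calibration(n));g=im.mean(-1)
    dx=W[...,0]-.517;dy=W[...,1]-.0335;r=np.hypot(dx,dy);a=np.degrees(np.arctan2(dy,dx));m=(r>.0105)&(r<.019)&(abs(W[...,2]-.069)<.003)
    print(n,[(k,int((s:=m&(a>=k)&(a<k+12)).sum()),round(g[s].mean()),round(g[s].min())) for k in range(-180,180,12) if (m&(a>=k)&(a<k+12)).any()])
```

```text
scene [(-132, 5, 106, 85), (-120, 11, 133, 74), (-108, 7, 98, 42), (-96, 10, 118, 63), (-84, 7, 127, 122), (-72, 8, 103, 57), (-60, 6, 123, 114), (-48, 10, 114, 55), (-36, 7, 113, 80), (-24, 4, 114, 76), (-12, 7, 120, 61), (0, 3, 107, 104), (60, 1, 86, 86), (72, 3, 55, 50)]
side [(-180, 1, 96, 96), (-168, 1, 90, 90), (-156, 1, 106, 106), (-144, 3, 158, 140), (-120, 2, 124, 117), (-24, 2, 166, 155), (-12, 1, 107, 107), (12, 1, 83, 83), (24, 2, 135, 117), (36, 2, 84, 84), (48, 2, 89, 82), (60, 3, 85, 79), (72, 2, 91, 88), (96, 4, 90, 80), (108, 3, 93, 83), (120, 3, 85, 77), (144, 1, 93, 93), (156, 2, 84, 80), (168, 3, 85, 80)]
```

The darkest pixels are at about −102°, where −107° is expected, so the nut is near a quarter turn off. The rod is seated and the grip holds 40 N, so I'm handing in.

```bash
python3 -c "
from workcell import manip
print(manip.hand_in())"
```

```text
the job is handed in; nothing more can be done
None
```

The job is handed in, with no verdict returned: the rod stands on the bore floor, the nut was bottomed and backed off about a quarter turn (tool turned 89.9°, nut rose 2.5–3.0 mm against 3.0 expected), and the fingers still grip it at about 40 N; the fingertips measured about 43 mm shorter than specified, which I compensated for after two missed grasps.

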